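# Unclamp the mended jawbone and set it square on its plinth

### The arm

A 7-joint arm with a two-finger parallel gripper is mounted at the origin on the work surface. World frame = base frame: x ahead of the robot, y to its left, z up, the work surface at z = 0. Lengths are in mm, angles in rad, forces in N, time in s.
With the tool pointing down it reaches from about 350 to 900 mm from the base axis. Payload 19.9 kg.
Tool frame: the origin (TCP) lies midway between the tips of the shut fingers; the grasp point (between the pads) lies 19 mm behind it; z points along the fingers, y is the line along which they close (so a half turn about z gives the same grasp; the last joint's range is limited). The gripper opens to 94 mm and grips with 3 to 60 N. Pads are 16 mm wide; open, the fingers measure 119 mm over their backs; the gripper's body (75 mm by 177 mm) begins 78 mm behind the grasp point.
Start: joints at [-1.145, 0.417, -0.01, 1.614, 0.005, 1.111, -0.053], TCP at [281.256, 558.114, 184.325] pointing down, gripper open.
Joint ranges: [-2.81, 2.81], [-0.39, 2.02], [-1.27, 1.25], [0.06, 2.57], [-1.19, 4.33], [0.19, 2], [-2.82, 2.82]. Speed limits (rad/s): [1.89, 1.89, 2.39, 2.39, 3.01, 3.01, 3.01].

### API

Orientations are given as a rotation vector (axis times angle).
In Python, from bench import r, camera, finder gives the robot as it stands. The module is installed in compiled form; this text tells all that it offers.
- The arm moves only by the tool move_arm, never from a script. Its argument "deltas" is a list of rows, each a list of 5 numbers: the shift along the tool's x, y, z in cm, then the turn about the tool's z in rad, then the opening, from -1 (shut) to 1 (fully open), so that 0 is half open. A call has 1 to 5 rows; each row is the pose to reach, as a shift and turn from the pose commanded when the call began, along the tool's axes at that moment; what a row does not reach only later rows make up. A row lasts 1/12 s, in which the tool goes at most 41.7 mm and 7.16 degrees, less where a joint would pass 70% of its speed; a pose out of reach is approached as far as the arm can. A call with a gripper value outside its range is refused whole. The fingers move at their own pace and stop on an object; "force" is the grip in N (left out, the last holds). Time passes only in rows, so rows that repeat a pose let the fingers close. It gives the time, the measured TCP pose, the force, the opening and the grip force at its end, in the units of the state.
- r.state(): the state, without advancing time (a new reading comes with each control period).
- camera(name): name is "scene" or "top" or "wrist"; returns a dict with "frame" (420x560x3 uint8, red, green, blue), "vfov" (degrees; the focal length in pixels is half the picture's height over the tangent of half this angle, whatever the lens; pixels are square), "cx", "cy" (the principal point, pixels), "extrinsics" (4x4, takes a point from camera to world coordinates); the wrist camera has in their place "tool_from_camera" (4x4, takes a point from camera to tool coordinates, whose origin is the TCP and whose axes are the flange's). Camera axes: x right, y down, z forward; pixel columns grow to the right and rows downward; lengths in mm; the calibration is good to about 2 mm. A picture is of the moment at which its call begins: read the wrist's pose just before it. There is no depth.
- r.job_done(): hands the job in; it is judged then, once.
Trained networks look in a picture, given as the dict that the camera call returned (one of the last four; its "shot" number tells which), for a name from the list of things; names that differ only in an ending like _2 or _b are one class to them, and where a whole thing is asked for, a point or a joint stands for the part that bears it (a point fixed in the world has none). Each returns a list of dicts, best first, with "p" (0 to 1); they miss things now and then, are a little off and sometimes report something else, mostly with a low value. They report only what shows in the picture. A call takes as long as a camera call.
- finder.spot_in(picture, label): "box" ([left, top, right, bottom] in pixels, round what is visible of it).
- finder.place_of(picture, label): "uv" ([column, row] in pixels: a listed point, or the origin of a listed thing).
The state is a dict: "clock": time; "joint_positions": joint angles; "qd": joint speeds; "joint_torque": joint torques, N m; "ee_pos": TCP position; "tcp_rot": TCP orientation; "wrist_force": force on the tool from outside, world axes, zero at the start; "moment": the same for the moment, N m; "gripper_width": finger opening in mm; "finger_force": force on a finger pad.
Only numpy, scipy, OpenCV 4.12 (cv2) and the standard library are available. Lean on these libraries where they do the work, as an engineer would, in place of code of your own. Each camera call takes 0.05 s, during which the arm holds its last target. There are 200 camera calls.

### The job

The glue on the mended jawbone has set: slide the small vise's lipped jaw open by its upright knob, lift the jawbone out and set it down squarely and centred on the rectangular plinth, without dropping it. A kidney model has been left on that plinth: clear it away first, setting it (not dropping it) flat side down near the middle of the cork-floored tray. Do not push or tip the other things that stand among them.

Things in the scene. Friction and masses are not known exactly. Their poses are not given: they have to be found in the camera images.
- vise: small dark wooden bench vise, screwed down (fixed): base 190 (x) x 110 (y) x 18 mm. Origin: centre of the underside. Its x axis is the slide direction: at +x end is the fixed jaw (x +66 to +85 mm, 38 mm high), the sliding jaw opens towards -x.
- vise_bed (a point): point on the vise's bed (top of base, 18 mm above the shelf) 40 mm along +x from the vise's origin: where the jawbone's foot is held; axes as the vise's.
- vise_jaw (a joint): opening of the sliding jaw in m, 0 = closed on the foot, 0.042 = fully open; it slides to the vise's -x, stays where left, friction about 4 N. Its plate is 90 mm long (y); a lip on top, 43 to 51 mm above the shelf, overhangs the foot's top by 8 mm when closed, so the foot cannot rise until it is slid back.
- vise_knob (a point): point to grip on the sliding jaw's knob: an upright round brass post, diameter 22 mm, from 44 to 92 mm above the shelf; this point is on its axis, 78 mm above the shelf. It moves with the jaw; 70 mm towards the vise's -x from the jawbone's centre when closed.
- jawbone: beige resin half jawbone on edge on a wooden foot, 0.25 kg. Foot 50 (x) x 84 (y) x 24 mm; origin: centre of the foot's underside. The bone is an upright plate 14 mm thick in x, y -39 to +35 mm, 24 to 52 mm above the origin (teeth to 60 mm for y < 13), raised branch at +y up to 84 mm. Pinch across the 14 mm (x), 48 mm above the origin, near y = 0. In the vise its axes are parallel to the vise's.
- plinth: fixed dark wooden rectangular plinth, 40 mm high, top 60 (x) x 94 (y) mm, bottom moulding 74 x 108 x 12 mm. Origin: centre of the underside. The foot belongs centred on its top with the long sides parallel (either way round); a 5 mm border then shows all round.
- kidney: chipped painted half kidney, flat underside, about 0.16 kg: bean 88 mm long (y), 44 mm wide over the two lobes (x -24 to +20 mm at y = +-22 mm), waist 40 mm wide (x -28 to +12 mm at y = 0), 32 mm high. Origin: on the underside, about its middle. Starts on the plinth's top.
- tray: fixed shallow tray, dark wood with cork floor: outside 130 (x) x 160 (y) x 26 mm, floor 20 mm above the shelf, inside 118 x 148 mm, rim 6 mm above the floor. Origin: centre of the underside.
- eye_model: bystander: yellowed ball of 42 mm on a turned foot, 67 mm high; origin centre of underside
- jar: bystander: small amber glass jar, diameter 44, height 65 mm; origin centre of underside
- round_plinth: bystander: small empty round wooden plinth, diameter 52, height 45 mm (not the jawbone's); origin centre of underside
- vertebra: bystander: faded pink vertebra, about 50 x 48 x 28 mm; origin on the underside
- tooth: bystander: ivory molar model on a small wooden foot 40 x 36 mm, 57 mm high; origin centre of underside
- brush: bystander near the robot: dusting brush lying along its x axis, 170 mm long, under 30 mm high

How it is judged:
By the outcome, as a careful person would: the job done as asked, in the order asked, and still so for the second after the job is handed in, with the robot touching nothing.
It also fails if it takes over 72 s, if anything falls off the work surface, if the arm or the gripper's body presses on something with over 40 N, if the wrist force passes 120 N, or if a joint passes its speed limit or range.

## Working session

There is one attempt and no reset: what is moved stays moved. The work goes in short steps, Python scripts to look and compute and a tool call to move; the robot and the scene stay as the last step left them, time stands still between calls to the robot, and variables do not carry over. Pictures are saved under pics/ and viewed, at most 10 in all, crops included, and the job is handed in when it is done.

Besides the shell and the picture viewer there is one more tool, called after ">>>" by a JSON object that holds its "name" and its "arguments". move_arm: Moves the arm, as the interface text tells. Its arguments: {"type":"object","properties":{"deltas":{"type":"array","items":{"type":"array","items":{"type":"number"}}},"force":{"type":"number"}},"required":["deltas"]}

```bash
mkdir -p pics
cat > h.py <<'E'
import numpy as np, cv2
from scipy.spatial.transform import Rotation as R
from bench import r, camera, finder
def ray(p,uv,st=None):
    f=210/np.tan(np.radians(p["vfov"])/2)
    d=np.array([(uv[0]-p["cx"])/f,(uv[1]-p["cy"])/f,1])
    if "extrinsics" in p: T=np.array(p["extrinsics"])
    else:
        W=np.eye(4);W[:3,:3]=R.from_rotvec(st["tcp_rot"]).as_matrix();W[:3,3]=st["ee_pos"]
        T=W@np.array(p["tool_from_camera"])
    return T[:3,3],T[:3,:3]@d
def at(p,uv,z,st=None):
    o,d=ray(p,uv,st); return o+d*(z-o[2])/d[2]
def save(p,n): cv2.imwrite("pics/"+n,cv2.cvtColor(p["frame"],cv2.COLOR_RGB2BGR))
def to_tool(st,v):
    return R.from_rotvec(st["tcp_rot"]).inv().apply(np.asarray(v,float))
E
python3 - <<'E'
from h import *
st=r.state(); print(st["clock"],st["ee_pos"],st["gripper_width"]); print(R.from_rotvec(st["tcp_rot"]).as_matrix().round(3))
Z=dict(vise=0,vise_bed=18,vise_knob=78,jawbone=18,plinth=0,kidney=40,tray=0,eye_model=0,jar=0,round_plinth=0,vertebra=0,tooth=0,brush=0)
for c in("top","scene"):
    p=camera(c);save(p,c+".png")
    for k,z in Z.items():
        for q in finder.place_of(p,k)[:2]: print(c,k,round(q["p"],2),np.round(q["uv"]),at(p,q["uv"],z).round(0)[:2])
E
```

```text
0.0 [281.08597052 557.73823212 183.72347986] 94.32885002876228
[[-0.893  0.45  -0.001]
 [ 0.45   0.893 -0.001]
 [-0.    -0.001 -1.   ]]
top vise 0.75 [159. 240.] [525. 310.]
top vise 0.18 [339. 170.] [ 707. -152.]
top vise_bed 0.86 [157. 226.] [558. 312.]
top vise_bed 0.26 [400. 227.] [ 554. -300.]
top vise_knob 0.87 [154. 251.] [491. 298.]
top jawbone 0.83 [157. 224.] [565. 311.]
top plinth 0.8 [398. 227.] [ 556. -300.]
top kidney 0.9 [407. 226.] [ 555. -310.]
top tray 0.91 [285. 222.] [570. -12.]
top eye_model 0.53 [220. 171.] [705. 158.]
top jar 0.56 [222. 255.] [487. 149.]
top round_plinth 0.75 [340. 259.] [ 476. -149.]
top vertebra 0.5 [340. 167.] [ 714. -154.]
top tooth 0.7 [271. 159.] [736.  26.]
top brush 0.56 [298. 301.] [371. -42.]
scene vise 0.73 [333. 136.] [516. 301.]
scene vise_bed 0.97 [349. 133.] [550. 316.]
scene vise_knob 0.93 [328. 109.] [493. 299.]
scene vise_knob 0.7 [352. 136.] [583. 254.]
scene jawbone 0.72 [350. 134.] [554. 317.]
scene plinth 0.58 [184. 346.] [ 557. -297.]
scene kidney 0.83 [179. 338.] [ 556. -299.]
scene tray 0.67 [330. 108.] [458. 385.]
scene jar 0.89 [288. 171.] [486. 146.]
scene round_plinth 0.94 [198. 261.] [ 469. -153.]
scene vertebra 0.79 [296. 323.] [ 699. -151.]
scene tooth 0.78 [358. 268.] [739.  15.]
scene tooth 0.71 [202. 261.] [ 476. -149.]
scene brush 0.63 [198. 204.] [378. -45.]
```

View pics/top.png

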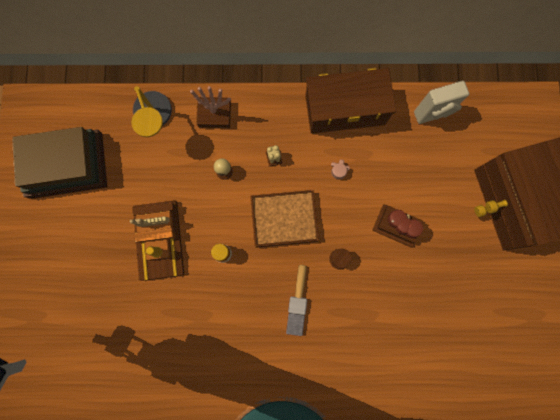

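View pics/scene.png

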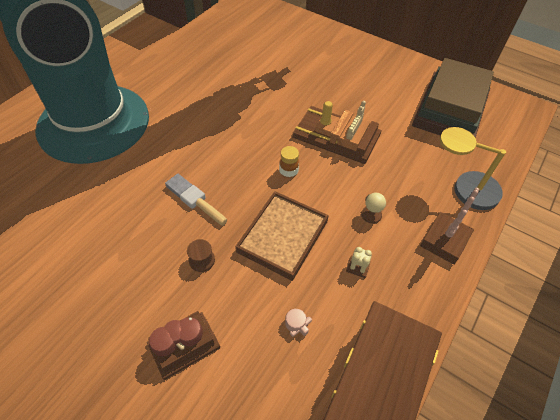

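```bash
cat >> h.py <<'E'
def yawy(st):
    y=R.from_rotvec(st["tcp_rot"]).as_matrix()[:,1]; return np.arctan2(y[1],y[0])
def plan(tgt,yaw=None,n=None,start=None):
    """print per-call shifts (tool cm, rad) from start (pos,yaw) to tgt; yaw=world angle of tool y (deg), half turn equivalent"""
    if start is None:
        st=r.state(); start=(np.array(st["ee_pos"]),yawy(st))
    p,a=start; tgt=np.asarray(tgt,float)
    da=0 if yaw is None else (np.radians(yaw)-a+np.pi/2)%np.pi-np.pi/2
    n=n or int(max(np.ceil(np.linalg.norm(tgt-p)/195),np.ceil(abs(da)/.58)))
    for i in range(n):
        d=(tgt-p)/n; y=np.array([np.cos(a),np.sin(a),0]); z=np.array([0,0,-1.]); x=np.cross(y,z)
        print("call",[round(float(v)/10,2) for v in(d@x,d@y,d@z)],round(-da/n,3))
        a+=da/n
    return tgt,a
E
python3 - <<'E'
from h import *
p=camera("wrist"); print(np.array(p["tool_from_camera"]).round(2),p["vfov"])
plan([540,-280,280],-26)
E
```

```text
[[  -0.     -0.96   -0.27   79.32]
 [   1.     -0.      0.      0.36]
 [  -0.     -0.27    0.96 -200.89]
 [   0.      0.      0.      1.  ]] 64.97327027352485
call [-12.16, -12.64, -1.91] 0.312
call [-15.45, -8.3, -1.91] 0.312
call [-17.25, -3.17, -1.91] 0.312
call [-17.39, 2.28, -1.91] 0.312
call [-15.86, 7.5, -1.91] 0.312
```

>>> {"name": "move_arm", "arguments": {"deltas": [[-12.2, -12.6, -1.9, 0.31, 1], [-12.2, -12.6, -1.9, 0.31, 1], [-12.2, -12.6, -1.9, 0.31, 1], [-12.2, -12.6, -1.9, 0.31, 1], [-12.2, -12.6, -1.9, 0.31, 1]]}}

```text
clock: 1.87
ee_pos: [335.9, 385.4, 204.3]
tcp_rot: [1.198, 2.903, 0.0]
wrist_force: [1.2, 1.1, -0.4]
gripper_width: 93.7
finger_force: 0.0
```

>>> {"name": "move_arm", "arguments": {"deltas": [[-15.5, -8.3, -1.9, 0.31, 1], [-15.5, -8.3, -1.9, 0.31, 1], [-15.5, -8.3, -1.9, 0.31, 1], [-15.5, -8.3, -1.9, 0.31, 1], [-15.5, -8.3, -1.9, 0.31, 1]]}}

```text
clock: 2.28
ee_pos: [387.6, 217.6, 223.3]
tcp_rot: [1.632, 2.684, 0.002]
wrist_force: [-0.0, 0.6, 1.1]
gripper_width: 93.7
finger_force: 0.0
```

>>> {"name": "move_arm", "arguments": {"deltas": [[-17.2, -3.2, -1.9, 0.31, 1], [-17.2, -3.2, -1.9, 0.31, 1], [-17.2, -3.2, -1.9, 0.31, 1], [-17.2, -3.2, -1.9, 0.31, 1], [-17.2, -3.2, -1.9, 0.31, 1]]}}

```text
clock: 2.7
ee_pos: [439.0, 50.1, 242.4]
tcp_rot: [2.027, 2.399, 0.002]
wrist_force: [-0.2, -0.8, 0.7]
gripper_width: 94.3
finger_force: 0.0
```

>>> {"name": "move_arm", "arguments": {"deltas": [[-17.4, 2.3, -1.9, 0.31, 1], [-17.4, 2.3, -1.9, 0.31, 1], [-17.4, 2.3, -1.9, 0.31, 1], [-17.4, 2.3, -1.9, 0.31, 1], [-17.4, 2.3, -1.9, 0.31, 1]]}}

```text
clock: 3.12
ee_pos: [491.1, -117.6, 261.4]
tcp_rot: [2.371, 2.057, -0.0]
wrist_force: [0.5, -0.4, -0.1]
gripper_width: 93.6
finger_force: 0.0
```

>>> {"name": "move_arm", "arguments": {"deltas": [[-15.9, 7.5, -1.9, 0.31, 1], [-15.9, 7.5, -1.9, 0.31, 1], [-15.9, 7.5, -1.9, 0.31, 1], [-15.9, 7.5, -1.9, 0.31, 1], [-15.9, 7.5, -1.9, 0.31, 1]]}}

```text
clock: 3.53
ee_pos: [543.1, -285.1, 279.5]
tcp_rot: [2.659, 1.669, -0.003]
wrist_force: [-0.2, -0.6, -0.5]
gripper_width: 93.6
finger_force: 0.0
```

Run:
```python
from h import *
st=r.state(); print(st["clock"],st["ee_pos"],np.degrees(yawy(st)))
p=camera("wrist"); save(p,"w1.png")
for k,z in(("plinth",0),("kidney",40)):
    for q in finder.place_of(p,k)[:2]: print(k,q["p"],q["uv"],at(p,q["uv"],z,st).round(1))
    print(finder.spot_in(p,k)[:1])
```

```text
3.5333 [ 543.08809578 -285.05706986  279.54541424] -25.786082942041997
plinth 0.72 [295.8, 174.4] [ 560.3 -297.5    0. ]
[{'box': [266.8, 138.1, 323.0, 212.3], 'p': 0.8}]
kidney 0.91 [297.3, 184.7] [ 557.6 -304.1   40. ]
[{'box': [277.2, 152.1, 316.8, 223.4], 'p': 0.96}]
```

View pics/w1.png

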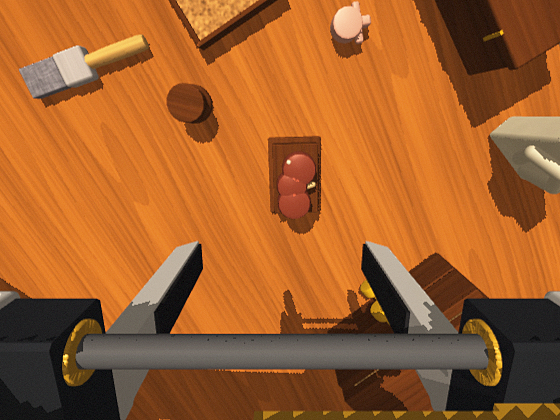

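Run:
```python
from h import *
plan([551,-300,110],-33)
```

```text
call [-1.63, 1.64, 16.92] 0.131
```

>>> {"name": "move_arm", "arguments": {"deltas": [[-1.6, 1.6, 16.9, 0.13, 1], [-1.6, 1.6, 16.9, 0.13, 1], [-1.6, 1.6, 16.9, 0.13, 1], [-1.6, 1.6, 16.9, 0.13, 1], [-1.6, 1.6, 16.9, 0.13, 1]]}}

```text
clock: 4.2
ee_pos: [548.1, -297.8, 104.3]
tcp_rot: [-2.754, -1.498, 0.007]
wrist_force: [-0.7, 0.4, -0.7]
gripper_width: 93.6
finger_force: 0.0
```

Run:
```python
from h import *
st=r.state(); print(st["clock"],st["ee_pos"],np.degrees(yawy(st)))
p=camera("wrist"); save(p,"w2.png")
for k,z in(("plinth",0),("kidney",40)):
    for q in finder.place_of(p,k)[:2]: print(k,q["p"],q["uv"],at(p,q["uv"],z,st).round(1))
```

```text
4.2 [ 548.10006584 -297.76765895  104.27659071] -32.91438976120595
kidney 0.58 [292.3, 211.0] [ 556.7 -299.6   40. ]
```

View pics/w2.png

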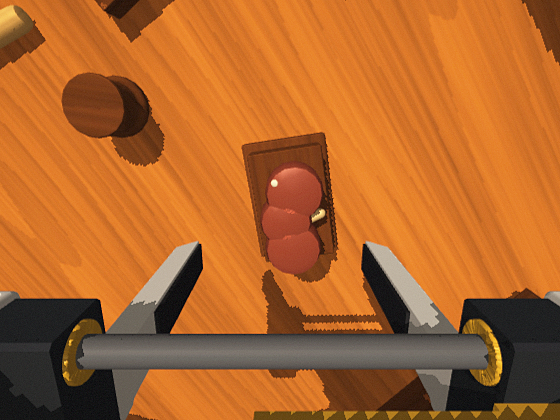

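Run:
```python
from h import *
p=camera("wrist");st=r.state(); print(st["clock"],st["ee_pos"],np.degrees(yawy(st)))
for q in finder.place_of(p,"kidney")[:1]: print(q["p"],q["uv"],at(p,q["uv"],40,st).round(1))
for uv in((287,220),(295,187),(294,252),(263,220),(311,220)): print(uv,at(p,uv,60,st).round(1), to_tool(st,at(p,uv,60,st)-st["ee_pos"]).round(1))
```

```text
4.4 [ 551.82754753 -300.65250673  113.16205321] -32.95291283692899
0.62 [287.8, 211.5] [ 556.5 -303.4   40. ]
(287, 220) [ 554.9 -303.9   60. ] [-1.2  4.2 53.2]
(295, 187) [ 574.8 -284.5   60. ] [26.  10.4 53.2]
(294, 252) [ 544.6 -330.6   60. ] [-29.   10.1  53.2]
(263, 220) [ 538.6 -293.4   60. ] [ -1.1 -15.2  53.1]
(311, 220) [ 571.1 -314.5   60. ] [-1.2 23.6 53.2]
```

>>> {"name": "move_arm", "arguments": {"deltas": [[0, 0.2, 1.5, 0, 1], [0, 0.4, 3.0, 0, 1], [0, 0.4, 4.2, 0, 1], [0, 0.4, 5.2, 0, 1], [0, 0.4, 5.8, 0, 1]]}}

```text
clock: 4.87
ee_pos: [553.4, -302.6, 50.6]
tcp_rot: [-2.76, -1.498, 0.002]
wrist_force: [0.4, -0.4, 0.3]
gripper_width: 93.7
finger_force: 0.0
```

>>> {"name": "move_arm", "arguments": {"deltas": [[0, 0, 0.4, 0, 1], [0, 0, 0.7, 0, 1], [0, 0, 0.8, 0, 0.3], [0, 0, 0.8, 0, 0.1], [0, 0, 0.8, 0, 0]], "force": 15}}

```text
clock: 5.28
ee_pos: [554.2, -303.1, 44.8]
tcp_rot: [2.761, 1.499, 0.0]
wrist_force: [-0.1, -0.0, 0.5]
gripper_width: 77.3
finger_force: 0.0
```

>>> {"name": "move_arm", "arguments": {"deltas": [[0, 0, 0, 0, -0.3], [0, 0, 0, 0, -0.5], [0, 0, 0, 0, -1], [0, 0, 0, 0, -1], [0, 0, 0, 0, -1]], "force": 15}}

```text
clock: 5.7
ee_pos: [553.9, -302.9, 44.5]
tcp_rot: [-2.761, -1.499, 0.0]
wrist_force: [-1.0, 1.3, 1.5]
gripper_width: 44.3
finger_force: 7.0
```

>>> {"name": "move_arm", "arguments": {"deltas": [[0, 0, 0, 0, -1], [0, 0, 0, 0, -1], [0, 0, 0, 0, -1]]}}

```text
clock: 5.95
ee_pos: [554.0, -302.8, 44.4]
tcp_rot: [-2.761, -1.499, -0.0]
wrist_force: [-0.1, 2.2, 2.3]
gripper_width: 41.1
finger_force: 16.8
```

>>> {"name": "move_arm", "arguments": {"deltas": [[0, 0, -0.7, 0, -1], [0, 0, -2, 0, -1], [0, 0, -4, 0, -1], [0, 0, -6.5, 0, -1], [0, 0, -8.5, 0, -1]]}}

```text
clock: 6.37
ee_pos: [554.1, -303.4, 132.1]
tcp_rot: [2.76, 1.498, 0.001]
wrist_force: [-0.2, 0.2, -1.2]
gripper_width: 41.2
finger_force: 16.7
```

Run:
```python
from h import *
st=r.state(); print(st["gripper_width"],st["finger_force"])
plan([570,-90,160],-5,2,((np.array([554,-303,129.])),yawy(st)))
```

```text
41.213944637377004 16.741763278841972
call [9.37, -5.13, -1.55] -0.245
call [10.33, -2.71, -1.55] -0.245
```

>>> {"name": "move_arm", "arguments": {"deltas": [[1.2, -0.7, -0.3, -0.05, -1], [3.2, -1.8, -0.8, -0.1, -1], [5.4, -3, -1.2, -0.15, -1], [7.6, -4.2, -1.5, -0.2, -1], [9.4, -5.1, -1.5, -0.245, -1]]}}

```text
clock: 6.78
ee_pos: [562.7, -193.9, 145.3]
tcp_rot: [2.552, 1.831, 0.002]
wrist_force: [1.0, 0.3, -1.8]
gripper_width: 41.2
finger_force: 16.7
```

>>> {"name": "move_arm", "arguments": {"deltas": [[3, -0.8, -0.5, -0.07, -1], [5.8, -1.5, -1, -0.13, -1], [8, -2.1, -1.4, -0.2, -1], [9.6, -2.5, -1.5, -0.24, -1], [10.3, -2.7, -1.5, -0.245, -1]]}}

```text
clock: 7.2
ee_pos: [570.7, -87.3, 159.8]
tcp_rot: [-2.309, -2.13, -0.002]
wrist_force: [-0.5, 0.1, -1.0]
gripper_width: 41.2
finger_force: 16.7
```

Run:
```python
from h import *
camera("wrist")
p=camera("wrist");st=r.state(); print(st["clock"],st["ee_pos"],np.degrees(yawy(st)),st["gripper_width"])
save(p,"w3.png")
for q in finder.place_of(p,"tray")[:2]: print(q["p"],q["uv"],at(p,q["uv"],0,st).round(1))
```

```text
7.3 [570.35155671 -89.26689655 159.34768574] -4.905261749285984 41.44947559930061
0.89 [278.4, 115.8] [574.   -9.4   0. ]
```

View pics/w3.png

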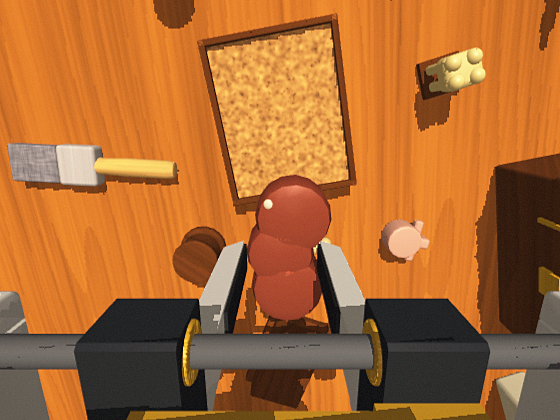

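Run:
```python
from h import *
p=camera("wrist");st=r.state()
c=np.array([at(p,u,26,st)[:2] for u in((199,41),(334,14),(355,185),(235,207))])
print(c.round(1),c.mean(0)); print([np.degrees(np.arctan2(*(c[j]-c[i])[::-1])).round(1) for i,j in((0,1),(3,2),(0,3),(1,2))])
plan([574,-11,100],2.5)
```

```text
[[507.5  60.7]
 [632.2  71.7]
 [646.5 -87.2]
 [520.2 -99.5]] [576.58885471 -13.59837307]
[np.float64(5.0), np.float64(5.6), np.float64(-85.5), np.float64(-84.9)]
call [8.05, -0.32, 5.93] -0.132
```

>>> {"name": "move_arm", "arguments": {"deltas": [[1.2, -0.1, 0.7, -0.04, -1], [3, -0.2, 2, -0.08, -1], [5, -0.35, 4, -0.12, -1], [6.8, -0.45, 6.2, -0.16, -1], [7.7, -0.5, 8, -0.17, -1]]}}

```text
clock: 7.82
ee_pos: [571.4, -11.1, 77.5]
tcp_rot: [-2.121, -2.316, 0.001]
wrist_force: [0.5, 0.2, -2.6]
gripper_width: 41.3
finger_force: 16.7
```

>>> {"name": "move_arm", "arguments": {"deltas": [[0, 0, 1.2, 0, -1], [0, 0, 2.5, 0, -1], [0, 0, 3.6, 0, -1], [0, 0, 4.4, 0, -1], [0, 0, 4.8, 0, -1]]}}

```text
clock: 8.23
ee_pos: [571.7, -14.0, 30.4]
tcp_rot: [-2.128, -2.311, 0.001]
wrist_force: [0.3, -0.1, -1.2]
gripper_width: 41.0
finger_force: 16.7
```

Run:
```python
from h import *
p=camera("wrist");p=camera("wrist");st=r.state(); print(st["clock"],st["ee_pos"],np.degrees(yawy(st)),st["wrist_force"])
```

```text
8.3333 [571.85308333 -13.61743384  31.03296476] 4.761044618582416 [-0.69775409  0.53800715 -1.12545254]
```

>>> {"name": "move_arm", "arguments": {"deltas": [[0, 0, 0.15, 0, -1], [0, 0, 0.3, 0, -1], [0, 0, 0.45, 0, -1], [0, 0, 0.55, 0, -1], [0, 0, 0.55, 0, -1]]}}

```text
clock: 8.75
ee_pos: [572.0, -12.9, 25.9]
tcp_rot: [2.126, 2.313, 0.0]
wrist_force: [0.0, -0.2, -1.5]
gripper_width: 41.4
finger_force: 16.7
```

>>> {"name": "move_arm", "arguments": {"deltas": [[0, 0, 0.05, 0, -1], [0, 0, 0.1, 0, -1], [0, 0, 0.1, 0, -1]]}}

```text
clock: 9.0
ee_pos: [572.0, -13.0, 24.9]
tcp_rot: [2.126, 2.313, -0.0]
wrist_force: [0.3, -0.1, -1.8]
gripper_width: 41.0
finger_force: 16.7
```

>>> {"name": "move_arm", "arguments": {"deltas": [[0, 0, 0.05, 0, -1], [0, 0, 0.05, 0, -1], [0, 0, 0.05, 0, -1]]}}

```text
clock: 9.25
ee_pos: [572.1, -12.9, 24.5]
tcp_rot: [2.126, 2.313, 0.0]
wrist_force: [0.1, -0.3, -0.4]
gripper_width: 41.4
finger_force: 16.8
```

>>> {"name": "move_arm", "arguments": {"deltas": [[0, 0, 0.05, 0, -1], [0, 0, 0.05, 0, -1], [0, 0, 0.05, 0, -1]]}}

```text
clock: 9.5
ee_pos: [572.1, -13.0, 24.4]
tcp_rot: [2.126, 2.313, 0.0]
wrist_force: [-3.0, 0.4, 9.1]
gripper_width: 41.1
finger_force: 17.0
```

>>> {"name": "move_arm", "arguments": {"deltas": [[0, 0, -0.05, 0, -0.08], [0, 0, -0.05, 0, 0], [0, 0, -0.05, 0, 0.2], [0, 0, -0.05, 0, 0.35], [0, 0, -0.05, 0, 0.4]]}}

```text
clock: 9.92
ee_pos: [571.9, -13.0, 24.3]
tcp_rot: [2.126, 2.313, -0.0]
wrist_force: [1.0, -0.3, 0.9]
gripper_width: 63.2
finger_force: 0.0
```

>>> {"name": "move_arm", "arguments": {"deltas": [[0, 0, -0.5, 0, 0.4], [0, 0, -2, 0, 0.4], [0, 0, -4.5, 0, 0.4], [0, 0, -8, 0, 0.4], [0, 0, -12, 0, 0.4]]}}

```text
clock: 10.33
ee_pos: [570.9, -13.2, 145.0]
tcp_rot: [-2.126, -2.311, 0.003]
wrist_force: [-0.0, 0.5, 0.1]
gripper_width: 65.8
finger_force: 0.0
```

Run:
```python
from h import *
p=camera("wrist");p=camera("wrist");st=r.state(); print(st["clock"],st["ee_pos"],np.degrees(yawy(st)),st["gripper_width"])
for q in finder.place_of(p,"kidney")[:2]: print(q["p"],q["uv"],at(p,q["uv"],20,st).round(1))
print("to plinth");plan([552-40*.4,-298-40*.9,180],-25,3)
```

```text
10.4333 [574.77201867 -13.35033408 150.25638557] 4.783214710908385 65.59668887384701
0.66 [282.3, 193.0] [576.4  -9.8  20. ]
to plinth
call [-10.56, -2.15, -1.08] 0.173
call [-10.77, -0.29, -1.08] 0.173
call [-10.66, 1.57, -1.08] 0.173
```

Run:
```python
from h import *
plan([520,220,180],4,2)
```

```text
call [11.83, -1.69, -1.63] 0.007
call [11.82, -1.78, -1.63] 0.007
```

>>> {"name": "move_arm", "arguments": {"deltas": [[2.5, -0.4, -0.8, 0, 0], [5, -0.8, -1.6, 0, 0], [7.5, -1.1, -1.6, 0, 0], [10, -1.5, -1.6, 0, 0], [12.5, -1.8, -1.6, 0, 0]]}}

```text
clock: 10.9
ee_pos: [542.6, 111.1, 159.8]
tcp_rot: [-2.126, -2.312, 0.001]
wrist_force: [0.6, -0.0, -0.6]
gripper_width: 47.6
finger_force: 0.0
```

>>> {"name": "move_arm", "arguments": {"deltas": [[2.5, -0.4, -0.8, 0, 0], [5, -0.8, -1.3, 0, 0], [8, -1.1, -1.6, 0, 0], [10, -1.5, -1.6, 0, 0], [11.2, -1.7, -1.6, 0, 0]]}}

```text
clock: 11.32
ee_pos: [515.9, 222.8, 175.7]
tcp_rot: [-2.123, -2.315, 0.001]
wrist_force: [0.2, 0.9, -0.4]
gripper_width: 47.1
finger_force: 0.0
```

Run:
```python
from h import *
camera("wrist")
p=camera("wrist");st=r.state(); print(st["clock"],st["ee_pos"],np.degrees(yawy(st)),st["gripper_width"])
save(p,"w4.png")
for k,z in(("vise",0),("vise_bed",18),("vise_knob",78),("jawbone",18)):
  for q in finder.place_of(p,k)[:2]: print(k,q["p"],q["uv"],at(p,q["uv"],z,st).round(1))
```

```text
11.4167 [516.25118303 221.86750919 175.5741838 ] 4.9765038335270715 47.41840899750627
vise 0.82 [297.8, 111.9] [526.6 307.    0. ]
vise_knob 0.6 [263.0, 114.0] [493.2 301.5  78. ]
vise_knob 0.43 [253.5, 244.5] [492.6 179.3  78. ]
jawbone 0.71 [337.7, 108.6] [566.8 313.5  18. ]
```

View pics/w4.png

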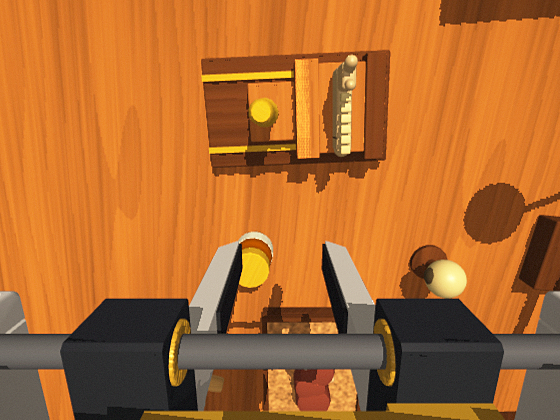

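Run:
```python
from h import *
p=camera("wrist");st=r.state()
c=np.array([at(p,u,z,st)[:2] for u,z in(((202,59),18),((213,166),18),((389,51),38),((386,159),38),((365,53),38),((364,158),38))])
print(c.round(1)); A=lambda v:np.degrees(np.arctan2(v[1],v[0])).round(1)
print(A(c[0]-c[1])-90,A(c[2]-c[3])-90,A(c[2]-c[0]),A(c[3]-c[1]),A(c[4]-c[5])-90,c[:4].mean(0))
k=at(p,(262,108),92,st);print("knob top",k)
```

```text
[[427.3 346.5]
 [440.9 239.7]
 [607.3 365. ]
 [621.4 264.5]
 [585.  361.4]
 [598.7 263.7]]
7.299999999999997 8.0 5.9 7.8 8.0 [524.23041617 303.90991399]
knob top [494.65590535 303.17872001  92.        ]
```

>>> {"name": "move_arm", "arguments": {"deltas": [[1.5, -0.3, 0, -0.05, 0], [4, -0.8, 1, -0.05, 0], [6.2, -1.2, 3, -0.05, 0], [7.6, -1.4, 5, -0.05, 0], [8.2, -1.5, 6.5, -0.05, 0]]}}

```text
clock: 12.08
ee_pos: [494.1, 303.2, 109.8]
tcp_rot: [-2.063, -2.369, 0.001]
wrist_force: [-0.6, 0.8, -0.4]
gripper_width: 46.9
finger_force: 0.0
```

Run:
```python
from h import *
camera("wrist")
camera("wrist")
p=camera("wrist");st=r.state(); print(st["clock"],st["ee_pos"],np.degrees(yawy(st)),st["gripper_width"])
save(p,"w5.png")
for k,z in(("vise_knob",78),("jawbone",18)):
  for q in finder.place_of(p,k)[:2]: print(k,q["p"],q["uv"],at(p,q["uv"],z,st).round(1))
```

```text
12.2333 [494.89404205 300.55270618 110.75565818] 7.7589371609571085 46.93443417306459
vise_knob 0.64 [279.3, 226.9] [493.3 300.1  78. ]
vise_knob 0.24 [360.5, 202.3] [549.7 327.   78. ]
jawbone 0.58 [360.5, 202.9] [566.5 312.8  18. ]
```

View pics/w5.png

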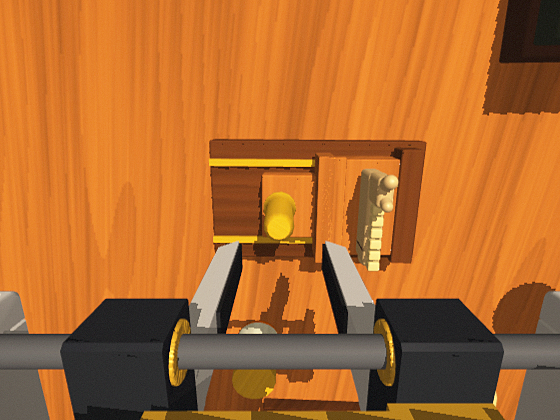

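>>> {"name": "move_arm", "arguments": {"deltas": [[0, -0.1, 1, 0, 0], [0, -0.1, 2.3, 0, 0], [0, -0.1, 3.6, 0, 0], [0, -0.1, 4.6, 0, 0], [0, -0.1, 5.1, 0, 0]]}}

```text
clock: 12.75
ee_pos: [494.0, 300.0, 58.8]
tcp_rot: [-2.068, -2.365, 0.002]
wrist_force: [0.2, 0.8, 0.1]
gripper_width: 47.2
finger_force: 0.0
```

>>> {"name": "move_arm", "arguments": {"deltas": [[0, 0, 0, 0, -0.3], [0, 0, 0, 0, -0.5], [0, 0, 0, 0, -1], [0, 0, 0, 0, -1], [0, 0, 0, 0, -1]], "force": 25}}

```text
clock: 13.17
ee_pos: [494.2, 300.7, 60.8]
tcp_rot: [-2.067, -2.365, 0.0]
wrist_force: [-4.2, -0.9, 4.7]
gripper_width: 20.5
finger_force: 25.0
```

>>> {"name": "move_arm", "arguments": {"deltas": [[0, 0, 0, 0, -1], [0, 0, 0, 0, -1]]}}

```text
clock: 13.33
ee_pos: [494.4, 300.7, 60.8]
tcp_rot: [-2.067, -2.365, -0.0]
wrist_force: [-3.9, -1.3, 5.8]
gripper_width: 20.3
finger_force: 25.0
```

>>> {"name": "move_arm", "arguments": {"deltas": [[0, -0.3, 0, 0, -1], [0, -0.8, 0, 0, -1], [0, -1.3, 0, 0, -1], [0, -1.8, 0, 0, -1], [0, -2.3, 0, 0, -1]]}}

```text
clock: 13.75
ee_pos: [472.1, 297.7, 60.8]
tcp_rot: [2.067, 2.364, 0.003]
wrist_force: [5.3, 1.2, 1.7]
gripper_width: 20.5
finger_force: 25.0
```

>>> {"name": "move_arm", "arguments": {"deltas": [[0, -0.5, 0, 0, -1], [0, -1, 0, 0, -1], [0, -1.4, 0, 0, -1], [0, -1.7, 0, 0, -1], [0, -1.8, 0, 0, -1]]}}

```text
clock: 14.17
ee_pos: [453.6, 295.3, 60.7]
tcp_rot: [2.068, 2.365, 0.001]
wrist_force: [4.3, 0.1, 5.6]
gripper_width: 20.7
finger_force: 25.0
```

>>> {"name": "move_arm", "arguments": {"deltas": [[0, 0, 0, 0, -1], [0, 0, 0, 0, -1]]}}

```text
clock: 14.33
ee_pos: [453.5, 295.3, 60.7]
tcp_rot: [-2.067, -2.365, -0.0]
wrist_force: [1.1, 1.6, 8.9]
gripper_width: 20.4
finger_force: 25.0
```

>>> {"name": "move_arm", "arguments": {"deltas": [[0, 0, 0, 0, -0.4], [0, 0, 0, 0, -0.2], [0, 0, 0, 0, 0], [0, 0, 0, 0, 0], [0, 0, 0, 0, 0]]}}

```text
clock: 14.75
ee_pos: [453.5, 294.9, 60.1]
tcp_rot: [-2.068, -2.365, 0.001]
wrist_force: [-0.3, -0.3, 0.9]
gripper_width: 46.5
finger_force: 0.0
```

>>> {"name": "move_arm", "arguments": {"deltas": [[0, 0, -1, 0, 0], [0, 0, -3, 0, 0], [0, 0, -5.5, 0, 0], [0, 0, -7.5, 0, 0], [0, 0, -9, 0, 0]]}}

```text
clock: 15.17
ee_pos: [454.2, 295.2, 152.8]
tcp_rot: [2.068, 2.365, 0.002]
wrist_force: [-0.4, -0.0, 0.1]
gripper_width: 47.2
finger_force: 0.0
```

>>> {"name": "move_arm", "arguments": {"deltas": [[0, 2, 0, 0, 0], [0, 5, 0, 0, 0], [0, 8, 0, 0, 0], [0, 10.2, 0, 0, 0], [0, 11.1, 0, 0, 0]]}}

```text
clock: 15.58
ee_pos: [566.2, 309.5, 150.8]
tcp_rot: [2.068, 2.363, 0.0]
wrist_force: [0.8, 0.3, 0.8]
gripper_width: 46.7
finger_force: 0.0
```

Run:
```python
from h import *
camera("wrist")
camera("wrist")
p=camera("wrist");st=r.state(); print(st["clock"],st["ee_pos"],np.degrees(yawy(st)),st["gripper_width"])
save(p,"w6.png")
for k,z in(("vise_knob",78),("jawbone",18),("vise_bed",18)):
  for q in finder.place_of(p,k)[:2]: print(k,q["p"],q["uv"],at(p,q["uv"],z,st).round(1))
```

```text
15.7333 [563.47223986 309.55958223 150.35194349] 7.642132430023321 46.90117473204999
vise_knob 0.62 [152.2, 208.1] [452.8 298.2  78. ]
jawbone 0.75 [281.9, 192.2] [563.4 313.2  18. ]
```

View pics/w6.png

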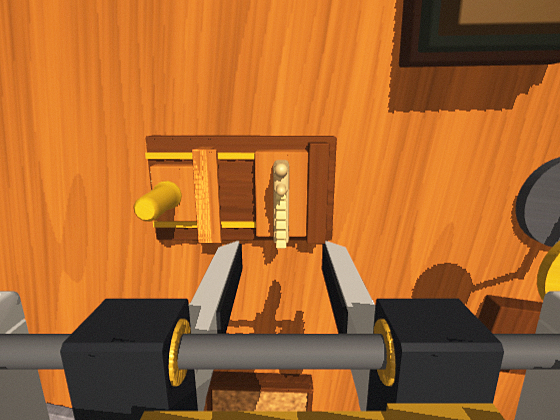

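>>> {"name": "move_arm", "arguments": {"deltas": [[0.15, 0, 1.5, 0, 0], [0.15, 0, 4, 0, 0], [0.15, 0, 6, 0, 0], [0.15, 0, 7.5, 0, 0], [0.15, 0, 8.5, 0, 0]]}}

```text
clock: 16.3
ee_pos: [562.2, 311.5, 64.1]
tcp_rot: [-2.066, -2.365, 0.002]
wrist_force: [0.4, 0.8, -0.7]
gripper_width: 46.9
finger_force: 0.0
```

>>> {"name": "move_arm", "arguments": {"deltas": [[0, 0, 0.6, 0, 0], [0, 0, 1.2, 0, 0], [0, 0, 1.6, 0, 0], [0, 0, 1.8, 0, 0], [0, 0, 1.8, 0, 0]]}}

```text
clock: 16.72
ee_pos: [563.6, 311.5, 47.4]
tcp_rot: [2.068, 2.365, 0.0]
wrist_force: [0.4, -0.6, 0.5]
gripper_width: 46.9
finger_force: 0.0
```

>>> {"name": "move_arm", "arguments": {"deltas": [[0, 0, 0, 0, -0.3], [0, 0, 0, 0, -0.5], [0, 0, 0, 0, -0.65], [0, 0, 0, 0, -1], [0, 0, 0, 0, -1]], "force": 30}}

```text
clock: 17.13
ee_pos: [563.6, 311.5, 47.5]
tcp_rot: [2.068, 2.365, 0.0]
wrist_force: [-0.4, 0.1, 0.3]
gripper_width: 17.0
finger_force: 0.0
```

>>> {"name": "move_arm", "arguments": {"deltas": [[0, 0, 0, 0, -1], [0, 0, 0, 0, -1], [0, 0, 0, 0, -1]]}}

```text
clock: 17.38
ee_pos: [563.6, 311.4, 47.4]
tcp_rot: [2.068, 2.365, -0.0]
wrist_force: [-0.3, 0.1, 2.2]
gripper_width: 12.5
finger_force: 30.0
```

>>> {"name": "move_arm", "arguments": {"deltas": [[0, 0, -0.4, 0, -1], [0, 0, -1.2, 0, -1], [0, 0, -2.5, 0, -1], [0, 0, -4, 0, -1], [0, 0, -5.5, 0, -1]]}}

```text
clock: 17.8
ee_pos: [563.7, 311.3, 104.0]
tcp_rot: [2.068, 2.365, 0.0]
wrist_force: [0.0, 0.8, -3.1]
gripper_width: 12.4
finger_force: 30.0
```

>>> {"name": "move_arm", "arguments": {"deltas": [[0, 0, -1.8, 0, -1], [0, 0, -4, 0, -1], [0, 0, -6, 0, -1], [0, 0, -7.5, 0, -1], [0, 0, -8.5, 0, -1]]}}

```text
clock: 18.22
ee_pos: [564.1, 311.6, 190.3]
tcp_rot: [2.068, 2.364, 0.004]
wrist_force: [0.2, -0.4, -2.1]
gripper_width: 12.1
finger_force: 30.0
```

Run:
```python
from h import *
st=r.state(); print(st["clock"],st["ee_pos"],np.degrees(yawy(st)),st["gripper_width"],st["finger_force"])
plan([520,-377,190],-26,5)
```

```text
18.2167 [564.12739742 311.5500462  190.34562999] 7.666238047096856 12.121852010802845 29.998285174369812
call [-13.53, -2.71, 0.01] 0.118
call [-13.75, -1.11, 0.01] 0.118
call [-13.79, 0.51, 0.01] 0.118
call [-13.63, 2.13, 0.01] 0.118
call [-13.29, 3.71, 0.01] 0.118
```

>>> {"name": "move_arm", "arguments": {"deltas": [[-1.2, -0.2, 0, 0.01, -1], [-3.2, -0.6, 0, 0.03, -1], [-6.2, -1.2, 0, 0.05, -1], [-9.6, -1.9, 0, 0.08, -1], [-13, -2.6, 0, 0.11, -1]]}}

```text
clock: 18.63
ee_pos: [554.3, 177.0, 186.8]
tcp_rot: [-2.196, -2.246, 0.002]
wrist_force: [2.6, -0.7, -3.2]
gripper_width: 12.4
finger_force: 30.0
```

>>> {"name": "move_arm", "arguments": {"deltas": [[-3, -0.2, 0, 0.02, -1], [-6, -0.5, 0, 0.05, -1], [-9, -0.7, 0, 0.07, -1], [-12, -1, 0, 0.1, -1], [-15, -1.2, 0, 0.12, -1]]}}

```text
clock: 19.05
ee_pos: [545.7, 26.7, 187.1]
tcp_rot: [-2.328, -2.109, 0.001]
wrist_force: [1.0, 0.6, -3.1]
gripper_width: 12.3
finger_force: 30.0
```

>>> {"name": "move_arm", "arguments": {"deltas": [[-3, 0.1, 0, 0.02, -1], [-6, 0.2, 0, 0.05, -1], [-9, 0.3, 0, 0.07, -1], [-12, 0.4, 0, 0.1, -1], [-15, 0.5, 0, 0.12, -1]]}}

```text
clock: 19.47
ee_pos: [536.2, -122.8, 187.1]
tcp_rot: [-2.45, -1.966, 0.001]
wrist_force: [0.4, 0.0, -3.7]
gripper_width: 12.4
finger_force: 30.0
```

Run:
```python
from h import *
st=r.state(); print(st["clock"],st["ee_pos"],np.degrees(yawy(st)),st["gripper_width"],st["finger_force"])
plan([520,-377,190],-26,2)
```

```text
19.4667 [ 536.19619431 -122.80028204  187.08282033] -12.517819506763942 12.383248105565338 29.998967349529266
call [-12.58, 1.96, -0.15] 0.118
call [-12.27, 3.43, -0.15] 0.118
```

>>> {"name": "move_arm", "arguments": {"deltas": [[-2.9, 0.4, 0, 0.02, -1], [-5.6, 0.9, 0, 0.05, -1], [-8.2, 1.3, 0, 0.07, -1], [-10.5, 1.6, 0, 0.1, -1], [-12.6, 2, 0, 0.12, -1]]}}

```text
clock: 19.88
ee_pos: [528.4, -250.3, 187.0]
tcp_rot: [-2.564, -1.814, 0.001]
wrist_force: [0.4, -0.0, -3.3]
gripper_width: 12.5
finger_force: 30.0
```

>>> {"name": "move_arm", "arguments": {"deltas": [[-2.6, 0.6, 0, 0.03, -1], [-5.6, 1.5, 0, 0.06, -1], [-8.6, 2.4, 0, 0.09, -1], [-11, 3, 0, 0.11, -1], [-12.3, 3.4, 0, 0.118, -1]]}}

```text
clock: 20.3
ee_pos: [519.0, -379.2, 187.0]
tcp_rot: [2.669, 1.658, -0.003]
wrist_force: [-0.7, -0.3, -3.3]
gripper_width: 11.8
finger_force: 30.0
```

Run:
```python
from h import *
camera("wrist")
camera("wrist")
p=camera("wrist");st=r.state(); print(st["clock"],st["ee_pos"],np.degrees(yawy(st)),st["gripper_width"])
save(p,"w7.png"); cv2.imwrite("pics/w7c.png",cv2.resize(cv2.cvtColor(p["frame"],4)[40:340,130:430],(600,600),interpolation=cv2.INTER_CUBIC))
for k,z in(("plinth",0),("jawbone",st["ee_pos"][2]-29.4)):
  for q in finder.place_of(p,k)[:2]: print(k,q["p"],q["uv"],at(p,q["uv"],z,st).round(1))
```

```text
20.45 [ 519.99369928 -376.76778674  186.81142889] -26.16486665602314 12.51934102533479
plinth 0.8 [280.1, 104.2] [ 559. -293.    0.]
jawbone 0.69 [283.1, 223.2] [ 522.6 -373.7  157.4]
```

View pics/w7c.png

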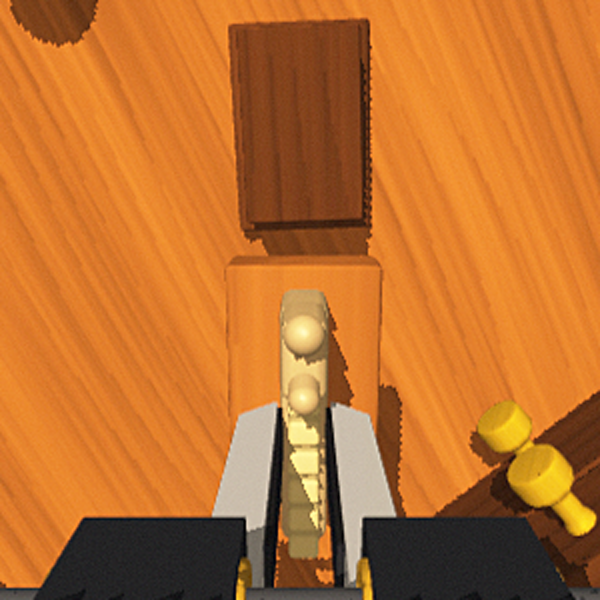

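```bash
cat > fit.py <<'E'
from h import *
from scipy.optimize import minimize
p=camera("wrist");st=r.state();print(st["ee_pos"],np.degrees(yawy(st)))
f=210/np.tan(np.radians(p["vfov"])/2)
W=np.eye(4);W[:3,:3]=R.from_rotvec(st["tcp_rot"]).as_matrix();W[:3,3]=st["ee_pos"]
C=np.linalg.inv(W@np.array(p["tool_from_camera"]))
def proj(P): q=np.c_[P,np.ones(len(P))]@C.T; return np.c_[f*q[:,0]/q[:,2]+p["cx"],f*q[:,1]/q[:,2]+p["cy"]]
def box(x,y,a,sx,sy,z0,z1):
    c,s=np.cos(a),np.sin(a)
    return np.array([[x+c*u-s*v,y+s*u+c*v,z] for u in(-sx/2,sx/2) for v in(-sy/2,sy/2) for z in(z0,z1)])
g=cv2.GaussianBlur(p["frame"],(3,3),0)[...,0].astype(float)
print("red: wood/plinth",g[100,140],g[110,280])
def drawn(q):
    m=np.zeros((420*4,560*4),np.uint8)
    for b in(box(*q,74,108,0,12),box(*q,60,94,12,40)):
        cv2.fillConvexPoly(m,cv2.convexHull((proj(b)*4).astype(np.float32)).round().astype(np.int32),255)
    return cv2.resize(m,(560,420),interpolation=cv2.INTER_AREA)/255.
t=(g[100,140]+g[110,280])/2
M=np.clip((t+25-g)/50,0,1); roi=np.s_[40:158,225:335]
cost=lambda v:np.abs(drawn((v[0],v[1],np.radians(v[2])))-M)[roi].sum()
best=min((minimize(cost,[558,-296,a],method="Nelder-Mead",options=dict(initial_simplex=[[558,-296,a],[563,-296,a],[558,-290,a],[558,-296,a+4]])) for a in(-24,-28)),key=lambda b:b.fun)
print("plinth",best.x.round(2),best.fun)
E
python3 - <<'E'
from fit import *
z=st["ee_pos"][2]-29.4+24
for c in((228,265),(380,264),(228,400),(380,400),(232,258),(374,255)):
    u=(130+c[0]/2,40+c[1]/2); print(c,to_tool(st,at(p,u,z,st)-st["ee_pos"]).round(1))
E
```

```text
[ 521.51791381 -374.53428261  187.17750371] -25.95287822000779
red: wood/plinth 217.0 119.0
plinth [ 559.29 -296.81  -24.31] 68.95450980392157
(228, 265) [ 45.5 -23.8   5.4]
(380, 264) [45.8 24.1  5.4]
(228, 400) [  0.1 -25.2   5.4]
(380, 400) [ 0.  25.5  5.4]
(232, 258) [ 47.7 -22.4   5.4]
(374, 255) [48.6 22.2  5.4]
```

```bash
for i in 1 2 3 4; do python3 fit.py; done
python3 - <<'E'
from fit import *
c=box(*best.x[:2],np.radians(best.x[2]),74,108,12,12);print(proj(c).round(1))
im=cv2.cvtColor(p["frame"],4)
big=cv2.resize(im[40:190,215:345],None,fx=4,fy=4,interpolation=cv2.INTER_CUBIC)
for b in(box(*best.x[:2],np.radians(best.x[2]),74,108,0,12),box(*best.x[:2],np.radians(best.x[2]),60,94,12,40)):
    q=((proj(b)-[215,40])*4).astype(int)
    for i,j in((0,2),(0,4),(6,2),(6,4),(1,3),(1,5),(7,3),(7,5)): cv2.line(big,tuple(map(int,q[i])),tuple(map(int,q[j])),(0,255,0) if (i%2) else (255,0,0),1)
cv2.imwrite("pics/fit.png",cv2.convertScaleAbs(big,alpha=1.5))
E
```

```text
[ 521.6914038  -374.46222074  187.31373264] -25.938642926537476
red: wood/plinth 216.0 121.0
plinth [ 559.13 -296.92  -24.44] 70.51803921568629
[ 521.75594446 -374.54877606  187.4061189 ] -25.938740269986198
red: wood/plinth 217.0 120.0
plinth [ 559.   -297.11  -24.31] 68.43980392156863
[ 521.77361946 -374.68620396  187.46237076] -25.942524951913388
red: wood/plinth 215.0 123.0
plinth [ 559.   -297.12  -24.4 ] 58.77843137254902
[ 521.75398728 -374.86999357  187.48503014] -25.953174121068887
red: wood/plinth 216.0 123.0
plinth [ 558.93 -297.06  -24.32] 52.84411764705882
[ 521.72377044 -375.00812728  187.50683609] -25.960444537226948
red: wood/plinth 216.0 123.0
plinth [ 558.91 -297.05  -24.26] 50.481764705882355
[[250.  160.3]
 [250.  160.3]
 [244.2  57.1]
 [244.2  57.1]
 [315.  158.3]
 [315.  158.3]
 [314.7  54.8]
 [314.7  54.8]]
```

View pics/fit.png

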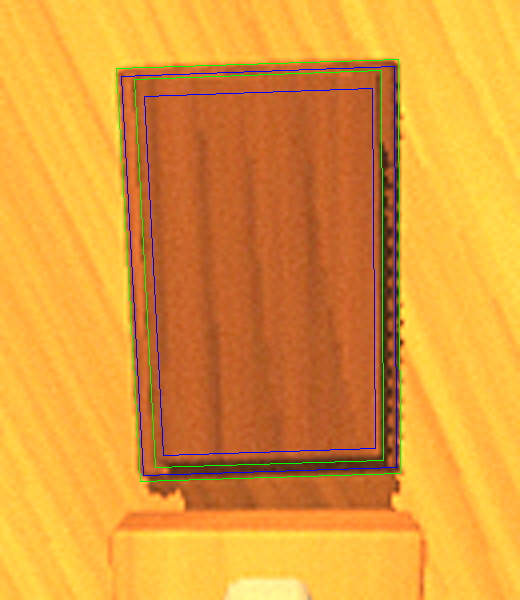

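>>> {"name": "move_arm", "arguments": {"deltas": [[1, 0, 0, -0.01, -1], [3, 0, 0, -0.02, -1], [5.5, -0.03, 0, -0.029, -1], [7.5, -0.05, 0.5, -0.029, -1], [8.3, -0.06, 1.5, -0.029, -1]]}}

```text
clock: 21.27
ee_pos: [559.8, -297.0, 172.9]
tcp_rot: [2.636, 1.709, 0.003]
wrist_force: [1.0, 0.3, -3.0]
gripper_width: 12.6
finger_force: 30.0
```

>>> {"name": "move_arm", "arguments": {"deltas": [[0, 0, 1.5, 0, -1], [0, 0, 3.5, 0, -1], [0, 0, 5.5, 0, -1], [0, 0, 7.2, 0, -1], [0, 0, 8.2, 0, -1]]}}

```text
clock: 21.68
ee_pos: [556.6, -300.0, 88.2]
tcp_rot: [-2.638, -1.703, 0.002]
wrist_force: [-0.6, 1.0, -3.5]
gripper_width: 12.0
finger_force: 30.0
```

Run:
```python
from h import *
for i in range(3):
  p=camera("wrist");st=r.state(); print(st["clock"],st["ee_pos"],np.degrees(yawy(st)),st["wrist_force"])
for k,z in(("plinth",0),("jawbone",st["ee_pos"][2]-29.4)):
  for q in finder.place_of(p,k)[:2]: print(k,q["p"],q["uv"],at(p,q["uv"],z,st).round(1))
```

```text
21.7333 [ 556.09288868 -299.78823384   87.15091372] -24.329713110465203 [-1.62881206  0.82889171 -5.97969148]
21.7833 [ 556.47333268 -300.18527407   88.77862366] -24.341589947145415 [ 0.12127705 -0.26276354 -2.5354067 ]
21.8333 [ 557.09292838 -300.71660904   90.1802285 ] -24.349504891768998 [-0.01220548 -0.21532504 -3.1768427 ]
jawbone 0.82 [283.2, 224.4] [ 559.3 -298.4   60.8]
```

>>> {"name": "move_arm", "arguments": {"deltas": [[0, 0, 0.4, 0, -1], [0, 0, 0.8, 0, -1], [0, 0, 1.2, 0, -1], [0, 0, 1.5, 0, -1], [0, 0, 1.7, 0, -1]]}}

```text
clock: 22.35
ee_pos: [557.2, -300.7, 72.9]
tcp_rot: [-2.64, -1.703, 0.0]
wrist_force: [-0.7, 0.3, -3.2]
gripper_width: 12.1
finger_force: 30.0
```

```bash
cat > chk.py <<'E'
from h import *
camera("wrist")
camera("wrist")
p=camera("wrist");st=r.state(); print(st["clock"],st["ee_pos"],np.degrees(yawy(st)),st["wrist_force"])
f=210/np.tan(np.radians(p["vfov"])/2)
W=np.eye(4);W[:3,:3]=R.from_rotvec(st["tcp_rot"]).as_matrix();W[:3,3]=st["ee_pos"]
C=np.linalg.inv(W@np.array(p["tool_from_camera"]))
def pr(P): q=(C@np.r_[P,1]); return f*q[:2]/q[2]+[p["cx"],p["cy"]]
g=cv2.cvtColor(p["frame"],cv2.COLOR_RGB2GRAY).astype(int)
Rz=R.from_rotvec(st["tcp_rot"]).as_matrix()
def pt(x,y,z): P=np.array(st["ee_pos"])+Rz[:,0]*x+Rz[:,1]*y; P[2]=z; return pr(P)
zt=st["ee_pos"][2]-29.4+24
print("pred foot top far edge",pt(45.5,0,zt).round(1),"foot bottom far",pt(45.5,0,zt-24).round(1),"plinth top far",pt(50.5,0,40).round(1),"mould far",pt(57.5,0,12).round(1))
x=int(pt(45.5,-17,zt)[0]); y0=int(pt(57.5,-17,12)[1])
print("col",x,"rows from",y0-6,g[y0-6:y0+40,x-1:x+2].mean(1).astype(int))
for xx in(25,12):
    y=int(pt(xx,-30,zt)[1]); l=pt(xx,-37,12)[0]; rr=pt(xx,37,12)[0]
    print("row",y,"pred foot L/R",pt(xx,-25,zt)[0].round(1),pt(xx,25,zt)[0].round(1),"ptop",pt(xx,-30,40)[0].round(1),pt(xx,30,40)[0].round(1),"mould",l.round(1),rr.round(1))
    l=int(l)-6;rr=int(rr)-24
    print(" L from",l,g[y-1:y+2,l:l+32].mean(0).astype(int)); print(" R from",rr,g[y-1:y+2,rr:rr+32].mean(0).astype(int))
E
python3 chk.py
```

```text
22.5 [ 557.25721893 -300.77248083   73.27266599] -24.35159751094804 [-0.23356999 -0.17723778 -3.49647691]
pred foot top far edge [281.7 172.4] foot bottom far [281.7 166.8] plinth top far [281.7 158.9] mould far [281.7 145.5]
col 254 rows from 139 [139 139 146 128  68  72  84  80  77  76  78  78  80  75  66  55  56  58
  73  85  80  79  77  77  76  78  78  76  85 105 102 105 103 126 159 151
 148 150 148 148 149 148 149 148 146 148]
row 203 pred foot L/R 243.1 320.3 ptop 240.5 322.9 mould 236.0 327.4
 L from 230 [147 147 148 146 150 157  98  71  82  89  68  68  73  64 129 144 139 136
 134 142 146 146 145 148 147 146 150 152 153 151 154 150]
 R from 303 [144 145 145 143 146 145 143 144 142 139 140 137 135 136 134 137 119  50
  29  32  30  56  48  96 141 144 142 140 141 143 145 146]
row 223 pred foot L/R 243.7 319.7 ptop 241.1 322.3 mould 236.7 326.8
 L from 230 [142 141 140 136 130 133 147  94  71  82  88  70  68  65 120 132 141 148
 148 146 146 145 145 144 147 148 148 149 152 152 152 150]
 R from 302 [140 148 146 145 149 146 145 145 141 142 141 140 140 136 135 136 130  74
  32  30  37  45  50  65 141 157 155 155 153 154 151 145]
```

>>> {"name": "move_arm", "arguments": {"deltas": [[0.08, -0.02, 0, 0, -1], [0.08, -0.02, 0.1, 0, -1], [0.08, -0.02, 0.2, 0, -1], [0.08, -0.02, 0.3, 0, -1], [0.08, -0.02, 0.3, 0, -1]]}}

```text
clock: 22.92
ee_pos: [557.4, -299.9, 70.2]
tcp_rot: [-2.64, -1.703, 0.0]
wrist_force: [-0.2, 0.1, -3.1]
gripper_width: 12.6
finger_force: 30.0
```

>>> {"name": "move_arm", "arguments": {"deltas": [[0, 0, 0.05, 0, -1], [0, 0, 0.05, 0, -1], [0, 0, 0.05, 0, -1]]}}

```text
clock: 23.17
ee_pos: [557.5, -300.0, 69.9]
tcp_rot: [2.64, 1.703, -0.0]
wrist_force: [0.4, 0.8, -3.1]
gripper_width: 12.5
finger_force: 30.0
```

>>> {"name": "move_arm", "arguments": {"deltas": [[0, 0, 0.04, 0, -1], [0, 0, 0.04, 0, -1], [0, 0, 0.04, 0, -1]]}}

```text
clock: 23.42
ee_pos: [557.5, -300.0, 69.5]
tcp_rot: [2.64, 1.703, -0.0]
wrist_force: [-0.6, -0.2, -2.7]
gripper_width: 12.3
finger_force: 30.0
```

>>> {"name": "move_arm", "arguments": {"deltas": [[0, 0, 0.04, 0, -1], [0, 0, 0.04, 0, -1], [0, 0, 0.04, 0, -1]]}}

```text
clock: 23.67
ee_pos: [557.5, -300.0, 69.4]
tcp_rot: [2.64, 1.703, 0.0]
wrist_force: [-2.0, 1.5, 5.6]
gripper_width: 12.2
finger_force: 30.0
```

>>> {"name": "move_arm", "arguments": {"deltas": [[0, 0, 0.03, 0, -1], [0, 0, 0.03, 0, -1], [0, 0, 0.03, 0, -1]]}}

```text
clock: 23.92
ee_pos: [557.6, -300.0, 69.3]
tcp_rot: [2.64, 1.703, 0.001]
wrist_force: [-4.0, 2.3, 9.0]
gripper_width: 12.6
finger_force: 30.0
```

```bash
python3 chk.py
```

```text
24.0667 [ 557.56417583 -300.04078395   69.35951142] -24.356320772094346 [-3.995509    2.09970394  8.77269548]
pred foot top far edge [281.7 172.4] foot bottom far [281.6 166.8] plinth top far [281.6 159.6] mould far [281.6 145.9]
col 254 rows from 139 [144 143 142 143 134  83  64  85  80  80  78  79  80  81  81  72  58  56
  51  63  82  83  76  78  77  80  77  82  95 106 103 104 103 134 162 152
 147 150 148 149 148 149 149 147 149 149]
row 203 pred foot L/R 243.1 320.3 ptop 239.8 323.5 mould 235.3 328.0
 L from 229 [145 145 147 148 149 154 106  72  82  90  61  66  76  69  86 132 143 138
 133 137 142 145 145 145 146 148 149 150 155 151 153 150]
 R from 303 [144 143 145 146 145 145 143 141 143 140 138 136 137 136 131 137 119  50
  37  31  48  64  52  49 143 144 142 137 143 143 146 145]
row 223 pred foot L/R 243.7 319.7 ptop 240.5 322.9 mould 236.0 327.4
 L from 229 [144 140 135 127 133 137 153 104  68  81  89  68  70  72  63 126 134 142
 147 148 146 146 145 145 144 146 147 149 152 152 152 153]
 R from 303 [145 145 145 147 148 146 142 143 143 142 138 138 137 136 135 128  70  40
  46  33  65  59  44  99 155 157 154 155 153 146 145 142]
```

>>> {"name": "move_arm", "arguments": {"deltas": [[0, 0, -0.05, 0, -0.7], [0, 0, -0.05, 0, -0.6], [0, 0, -0.05, 0, -0.3], [0, 0, -0.05, 0, 0], [0, 0, -0.05, 0, 0]]}}

```text
clock: 24.48
ee_pos: [557.5, -299.9, 69.2]
tcp_rot: [2.64, 1.703, -0.0]
wrist_force: [-0.3, -0.1, 0.4]
gripper_width: 35.4
finger_force: 0.0
```

>>> {"name": "move_arm", "arguments": {"deltas": [[0, 0, -0.5, 0, 0], [0, 0, -2, 0, 0], [0, 0, -4.5, 0, 0], [0, 0, -8, 0, 0], [0, 0, -12, 0, 0]]}}

```text
clock: 24.9
ee_pos: [556.6, -299.6, 189.9]
tcp_rot: [-2.639, -1.702, 0.003]
wrist_force: [1.1, -0.5, 0.8]
gripper_width: 47.2
finger_force: 0.0
```

>>> {"name": "move_arm", "arguments": {"deltas": [[-2, 0, -2, 0, 0], [-4, 0, -3, 0, 0], [-6, 0, -3, 0, 0], [-7.5, 0, -3, 0, 0], [-8, 0, -3, 0, 0]]}}

```text
clock: 25.32
ee_pos: [523.0, -375.1, 220.0]
tcp_rot: [2.641, 1.699, -0.001]
wrist_force: [-1.2, -1.4, -1.0]
gripper_width: 47.2
finger_force: 0.0
```

Run:
```python
from h import *
for i in range(4): p=camera("wrist")
st=r.state(); print(st["clock"],st["ee_pos"],st["gripper_width"])
for k,z in(("plinth",0),("jawbone",40)):
  for q in finder.place_of(p,k)[:1]: print(k,q["p"],q["uv"],at(p,q["uv"],z,st).round(1))
# foot top / plinth edges via row profiles
f=lambda x,y,z:None
g=cv2.cvtColor(p["frame"],cv2.COLOR_RGB2GRAY).astype(float)
def prof(c,z,ang,span):  # sample world line at height z through c
    fo=210/np.tan(np.radians(p["vfov"])/2);W=np.eye(4);W[:3,:3]=R.from_rotvec(st["tcp_rot"]).as_matrix();W[:3,3]=st["ee_pos"]
    C=np.linalg.inv(W@np.array(p["tool_from_camera"]));s=np.arange(-span,span+1,1.)
    P=np.c_[c[0]+s*np.cos(ang),c[1]+s*np.sin(ang),np.full(len(s),z),np.ones(len(s))]@C.T
    m=np.c_[fo*P[:,0]/P[:,2]+p["cx"],fo*P[:,1]/P[:,2]+p["cy"]].astype(np.float32)
    v=cv2.remap(g.astype(np.float32),m[:,0],m[:,1],cv2.INTER_LINEAR).ravel(); d=np.diff(v)
    return [(int(s[i]),int(d[i])) for i in range(len(d)) if abs(d[i])>18]
a=np.radians(-24.3);c=np.array([559,-297.1]);u=np.array([np.cos(a),np.sin(a)]);w=np.array([-u[1],u[0]])
for o in(-30,30): print("across, along-offset",o,"z64",prof(c+o*w,64,a,45),"z12",prof(c+o*w,12,a,45))
for o in(-17,17): print("along",o,"z64",prof(c+o*u,64,a+np.pi/2,62),"z12",prof(c+o*u,12,a+np.pi/2,62))
for c_ in("top",):
  p=camera(c_)
  for k,z in(("kidney",20),("tray",0),("jawbone",40),("plinth",0),("eye_model",0),("jar",0),("round_plinth",0),("vertebra",0),("tooth",0),("brush",0)):
    for q in finder.place_of(p,k)[:1]: print(k,round(q["p"],2),at(p,q["uv"],z).round(0)[:2])
```

```text
25.5167 [ 525.08605902 -371.85090054  219.20283549] 46.736916817479
jawbone 0.72 [281.7, 115.3] [ 558.3 -298.5   40. ]
across, along-offset -30 z64 [(-34, -42), (-33, -21), (-26, 25), (-25, 49), (-8, 34), (-7, 21), (-5, 22), (3, -36), (6, -50), (7, -38), (11, 70), (23, -36), (24, -57), (29, 28), (30, -19), (31, 98)] z12 [(-39, -25), (-38, -28), (-29, 43), (-28, 24), (-11, -23), (-9, 32), (-8, 30), (-6, 26), (4, -75), (7, -34), (8, -37), (12, 34), (13, 39), (27, -64), (28, -36), (33, 34), (35, 34), (36, 48)]
across, along-offset 30 z64 [(-34, -22), (-33, -35), (-30, -19), (-25, 66), (-9, -23), (-7, 49), (-6, 20), (-1, -40), (0, -25), (1, 41), (2, 19), (5, -55), (6, -23), (7, 29), (23, -33), (24, -37), (26, -18), (28, 21), (31, 48), (32, 26)] z12 [(-39, -28), (-38, -28), (-29, 50), (-28, 25), (-10, -22), (-8, 47), (4, 20), (6, -54), (7, -45), (8, 23), (9, 42), (27, -57), (28, -38), (33, 22), (35, 41), (36, 42), (37, 18)]
along -17 z64 [(-62, -38), (-61, -35), (-42, 19), (-41, 53), (-40, 45), (42, -41), (43, -46), (47, 27), (48, 34)] z12 [(-53, -18), (-47, 47), (-46, 54), (-45, 19), (49, -45), (50, -33), (55, 44)]
along 17 z64 [(-47, -21), (-46, -18), (-42, 23), (-41, 57), (-40, 38), (42, -42), (43, -46), (47, 24), (48, 42)] z12 [(-53, -20), (-52, -19), (-47, 47), (-46, 55), (-45, 18), (-16, -47), (-14, 20), (-10, -36), (-9, 18), (-8, 24), (-5, -23), (-4, -42), (-2, 48), (-1, 19), (49, -42), (50, -24), (55, 58)]
kidney 0.73 [580.  -7.]
tray 0.88 [570. -12.]
jawbone 0.67 [ 563. -301.]
plinth 0.92 [ 554. -309.]
eye_model 0.66 [705. 156.]
jar 0.58 [494. 150.]
round_plinth 0.61 [ 471. -145.]
vertebra 0.76 [ 711. -153.]
tooth 0.71 [747.  13.]
brush 0.72 [367. -39.]
```

```bash
python3 -c "
from bench import r
print(r.job_done())"
```

```text
the job is handed in; nothing more can be done
None
```

I cleared the kidney off the plinth and set it flat side down near the middle of the tray. I then opened the vise about 41 mm and set the jawbone on the plinth, within about 1 mm of centre and square by the camera check. I handed the job in at about 25.6 s and don't have the verdict; I saw no sign that anything else had moved.

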